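Send the door-operator kit tray over to the service cart and clip it on

ROBOT

A 6-joint arm with a two-finger parallel gripper is mounted at the origin on the work surface. World frame = base frame: x ahead of the robot, y to its left, z up, the work surface at z = 0. Lengths are in m, angles in rad, forces in N, time in s.
With the tool pointing down it reaches from about 0.35 to 0.775 m from the base axis. Payload 5.5 kg.
Tool frame: the origin (TCP) lies at the very end of the fingers, on their centre line; the grasp point (between the pads) lies 19 mm behind it; z points along the fingers, y is the direction in which the jaws open and shut (so a half turn about z gives the same grasp; the last joint's range is limited). The gripper opens to 85 mm and grips with 20 to 120 N. Pads are 22 mm wide; open, the fingers measure 114 mm over their backs; the gripper's body (76 mm by 85 mm) begins 54 mm behind the grasp point. The pads swing forward as they close: fully open they stand 13 mm farther back than shut.
Start: joints at [1.095, 0.313, 0.046, 1.304, 0, 1.431], TCP at [0.19, 0.543, 0.231] pointing down, gripper open.
Joint ranges: [-2.76, 2.76], [-0.86, 1.69], [-1.03, 1.26], [-2.2, 2.34], [-1.47, 1.5], [-3.14, 3.14]. Speed limits (rad/s): [2.57, 2.57, 3.14, 3.14, 3.14, 3.14].

INTERFACE

Orientations are given as a unit quaternion [w, x, y, z].
In Python, from workcell import get_state, vision, workorder, silhouettes, tip_of gives the robot as it stands.
- The arm moves only by the shell command python3 -m inch 'ROWS' [FORCE]. ROWS is JSON, a list of rows, each a list of 7 numbers: the shift along the tool's x, y, z in cm, then the turn, a rotation vector about the tool's x, y, z in degrees, then the finger opening in cm, from 0 to 8.54. In form: [[dx, dy, dz, rx, ry, rz, hand], ...]. A call has 1 to 5 rows; each row shifts and turns the commanded pose from where the row before left it, along the tool's axes as they then stand; what a row does not reach is not made up. A row lasts 1/10 s, in which the tool goes at most 50 mm and 8.59 degrees, less where a joint would pass 70% of its speed; a pose out of reach is approached as far as the arm can. A call with a gripper value outside its range is refused whole. The fingers move at their own pace and stop on an object; FORCE is the grip in N (left out, the last holds). Time passes only in rows, so rows that do not move let the fingers close. It gives the time, the measured TCP pose, the force and the opening at its end, in the units of the state.
- get_state(): the state, without advancing time (a new reading comes with each control period).
- vision.read_camera(name): name is "side" or "top"; returns a dict with "pixels" (400x640x3 uint8, red, green, blue), "depth" (400x640 float32, m along the optical axis (not along the pixel's ray), 0 where there is no reading), "mtx" (3x3 intrinsics, pixels), "k1" (the pictures are not rectified: a ray, as slopes to the right and down, at radius r is drawn at 1 + k1 r^2 times it, then the intrinsics apply), "T" (4x4, takes a point from camera to world coordinates). Camera axes: x right, y up, looking along -z (the intrinsics and any distortion apply to the point x, -y, -z); pixel columns grow to the right and rows downward; lengths in m; the calibration is good to about 2 mm. A picture is of the moment at which its call begins.
- workorder.hand_in(): hands the job in, once; it reports no verdict.
Trained networks look in a picture, given as the dict that the camera call returned (one of the last four; its "shot" number tells which), for a name from the list of things; names that differ only in an ending like _2 or _b are one class to them, and where a whole thing is asked for, a point or a joint stands for the part that bears it (a point fixed in the world has none). Each returns a list of dicts, best first, with "confidence" (0 to 1); they miss things now and then, are a little off and sometimes report something else, mostly with a low value. They report only what shows in the picture. A call takes as long as a camera call.
- silhouettes(picture, label): "mask" (400x640 bool, what is visible of it) and "location" ([column, row] in pixels, amid what is visible of it).
- tip_of(picture, label): "location" ([column, row] in pixels: a listed point, or the origin of a listed thing).
The state is a dict: "clock": time; "joint_pos": joint angles; "qvel": joint speeds; "tau": joint torques, N m; "tcp_pos": TCP position; "orientation": TCP orientation; "wrist_force": force on the tool from outside, world axes, zero at the start; "ft_torque": the same for the moment, N m; "finger_gap": finger opening in m.
Only numpy, scipy, OpenCV 4.12 (cv2) and the standard library are available. Lean on these libraries where they do the work, as an engineer would, in place of code of your own. Each camera call takes 0.05 s, during which the arm holds its last target.

TASK

Finish the kit and secure it for the road: lay the gearmotor flat across the middle bay of the steel tray, then slide the tray (do not lift it, and do not let it tip into the gap) off the bench onto the service cart, ring first, until the ring pushes through the sprung gate of the snap hook and the gate snaps shut behind it. Then tug the tray back firmly against the closed gate to prove that the hook holds, and let go, with the tray still clipped and wholly on the cart and all the other things left where they are.

Things in the scene. Friction and masses are not known exactly. Their poses are not given: they have to be found in the camera images.
- motor_mid (a point): Gearmotor, loose, 0.75 kg, flat on the bench between tray and bench end: dark round can 46 mm across (own x -20 to +64 mm) and square light gearbox 50 long, 54 wide, 50 tall (x -70 to -20 mm); 12 mm shaft stub 14 mm up from the gearbox. Point on the can's axis, 23 mm above its underside, by the centre of mass, good to grip across. x along the motor, z up
- tray: Kit tray, loose, galvanised sheet, 0.45 kg, 180 mm wide (x), 250 long (y), walls 50 high, 3-4 thick, floor 4. Origin: centre of underside; +y to the ring end. Low ribs (tops 18 mm up) at y = -64 and +64 mm bound the middle bay (125 x 174 mm), where the motor lies along the tray's x. Tail bay (-y) is 56 mm long and empty. With its load in the ring-end bay it can tip into the gap
- ring_bar (a point): Centre of the front cross-bar of the rigid steel pull ring at the tray's +y end: bar 7 mm thick along the tray's x, 45 mm above the underside, 72 mm ahead of the end wall; ring 39 mm wide inside. Axes as the tray
- tail_rim (a point): Middle of the top of the tray's tail wall (4 mm thick, 180 wide, 50 high), the wall to push on from outside and to pull by from inside. Axes as the tray
- cart: Service cart, cannot move, beyond the bench's end: flat plywood deck 600 mm wide (x), 620 long (y), a grey 22 mm lip along both sides and the far end only. Origin: deck top, middle of its open edge facing the bench; +y away from the bench. Deck 2 mm below the bench top. The bench ends at world y = 0.12; the gap is 55 to 100 mm
- hook: Snap hook: steel carabiner 110 mm tall in an upright plane, 11 mm thick, clamped to a bracket on the deck's middle line, 355 mm from the open edge, mouth facing the bench. Origin: deck level at the mouth; +y into the hook (as the cart's y). Nose at the bottom of the mouth (top 37 mm up); the gate hangs from a pin 79 mm up and swings inwards and up
- hook_mouth (a point): Middle of the mouth, 45 mm above the deck, the height at which the ring bar comes in; axes as the hook. Gate at y = 0 to 9 mm; it lets the bar by when the bar's centre is about 38 mm in, and springs shut. Bar against the spine: 55 mm in; aim for 50. Pulled back on the closed gate the bar is about 12 mm in. Ring clears the hook by 13 mm each side
- gate (a joint): Angle of the sprung gate: 0 shut, grows to about 0.9 as the ring passes; it takes a few newtons to open and springs shut by itself
- strike: An electric strike, 100 x 32 mm and 26 mm tall, 80 g, lying in the tray's ring-end bay as part of the kit; rides along. Origin at the centre of its underside
- screwdriver: Screwdriver lying on the bench, bystander
- wrench: Wrench lying on the bench beyond the tray's path, bystander
- tub: Clear tub of fasteners, 100 x 130 x 80 mm, bystander on the bench
- push_plate: Square door push plate on its box, 110 x 110 x 42 mm, bystander on the cart

How it is judged:
By the outcome, as a careful person would: the job done as asked, in the order asked, and still so for the second after the job is handed in, with the robot touching nothing.
It also fails if it takes over 72 s, if anything falls off the work surface, if the arm or the gripper's body presses on something with over 40 N, if the wrist force passes 120 N, or if a joint passes its speed limit or range.

## Working session

There is one attempt and no reset: what is moved stays moved. The work goes in short steps, Python scripts to look and compute and a shell command to move; the robot and the scene stay as the last step left them, time stands still between calls to the robot, and variables do not carry over. Pictures are saved under pics/ and viewed, and the job is handed in when it is done.

```bash
ls; mkdir -p pics; cat > h.py <<'E'
import numpy as np, cv2
from workcell import get_state, vision, workorder, silhouettes, tip_of
def save(p,n): cv2.imwrite('pics/'+n+'.png', p['pixels'][:,:,::-1])
def ray(p,uv):
    K=p['mtx'];k=p['k1'];uv=np.atleast_2d(uv).astype(float)
    q=cv2.undistortPoints(uv[:,None,:],K,np.array([k,0,0,0,0.]))[:,0]
    d=np.c_[q[:,0],-q[:,1],-np.ones(len(q))]
    return p['T'][:3,3], d@p['T'][:3,:3].T
def atz(p,uv,z):
    o,d=ray(p,uv); t=(z-o[2])/d[:,2]; return o+d*t[:,None]
def atdepth(p,uv):
    o,d=ray(p,uv); uv=np.atleast_2d(uv).astype(int); return o+d*p['depth'][uv[:,1],uv[:,0]][:,None]
def proj(p,X):
    X=np.atleast_2d(X); c=(X-p['T'][:3,3])@p['T'][:3,:3]
    q=np.c_[c[:,0]/-c[:,2],-c[:,1]/-c[:,2]]; r=(q**2).sum(1,keepdims=True); q=q*(1+p['k1']*r)
    return q*[p['mtx'][0,0],p['mtx'][1,1]]+[p['mtx'][0,2],p['mtx'][1,2]]
def cloud(p):
    v,u=np.mgrid[0:400,0:640]; uv=np.c_[u.ravel(),v.ravel()]
    P=atdepth(p,uv).reshape(400,640,3); P[p['depth']==0]=np.nan; return P
E
python3 - <<'E'
from h import *
np.set_printoptions(precision=4,suppress=True)
s=get_state();print({k:np.round(v,3) for k,v in s.items()})
for c in('side','top'):
    p=vision.read_camera(c);save(p,c+'0')
    print(c,p['T'],p['mtx'],p['k1'])
    for n in 'motor_mid tray ring_bar tail_rim cart hook hook_mouth strike screwdriver wrench tub push_plate'.split():
        r=tip_of(p,n)
        print(n,[(np.round(a['location'],1),round(a['confidence'],2),np.round(atdepth(p,a['location'])[0],3)) for a in r[:2]])
E
```

```text
pics
{'clock': np.float64(0.0), 'joint_pos': array([ 1.095,  0.314,  0.045,  1.304, -0.   ,  1.431]), 'qvel': array([ 0.   ,  0.001,  0.001,  0.   ,  0.   , -0.001]), 'tau': array([  0.001, -48.062,  29.853,   0.019,  -0.   ,  -0.   ]), 'tcp_pos': array([0.189, 0.542, 0.23 ]), 'orientation': array([-0.   ,  0.167,  0.986, -0.001]), 'wrist_force': array([-0.108, -0.541,  0.53 ]), 'ft_torque': array([0.02 , 0.033, 0.031]), 'finger_gap': np.float64(0.085)}
side [[-0.9878  0.0929 -0.1253  0.4815]
 [-0.1558 -0.6247  0.7652  1.0703]
 [-0.0071  0.7753  0.6315  0.875 ]
 [ 0.      0.      0.      1.    ]] [[427.6326   0.     319.3334]
 [  0.     427.6326 192.5828]
 [  0.       0.       1.    ]] -0.05181063065886831
motor_mid [(array([351.3, 192.7]), 0.92, array([0.549, 0.042, 0.038])), (array([333.2, 333.1]), 0.5, array([0.535, 0.582, 0.106]))]
tray [(array([373.4, 143.2]), 0.84, array([ 0.499, -0.304,  0.005]))]
ring_bar [(array([371.6, 166.5]), 0.75, array([ 0.496, -0.1  ,  0.042]))]
tail_rim [(array([376.5, 118. ]), 0.74, array([ 0.497, -0.423,  0.046]))]
cart [(array([355.2, 237.6]), 0.93
[... 1394 characters left out ...]
.003]))]
hook [(array([168.1, 240.2]), 0.76, array([0.538, 0.54 , 0.031])), (array([407.9, 263.4]), 0.73, array([ 0.479, -0.202,  0.026]))]
hook_mouth [(array([261. , 181.3]), 0.72, array([0.727, 0.257, 0.039])), (array([163.9, 239.1]), 0.57, array([0.54 , 0.547, 0.048]))]
strike [(array([408.3, 261.6]), 0.91, array([ 0.484, -0.203,  0.026]))]
screwdriver [(array([352.2, 164.7]), 0.67, array([ 0.791, -0.03 ,  0.013]))]
wrench [(array([347.8, 194.4]), 0.91, array([ 0.696, -0.017,  0.003]))]
tub [(array([429.8, 174.9]), 0.66, array([ 0.756, -0.273,  0.037]))]
push_plate [(array([264.2, 182.5]), 0.92, array([0.723, 0.247, 0.04 ])), (array([480.1, 260.1]), 0.27, array([ 0.491, -0.421,  0.041]))]
```

View pics/side0.png

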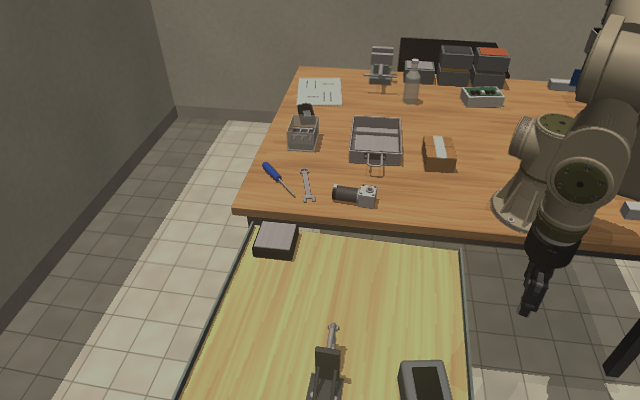

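View pics/top0.png

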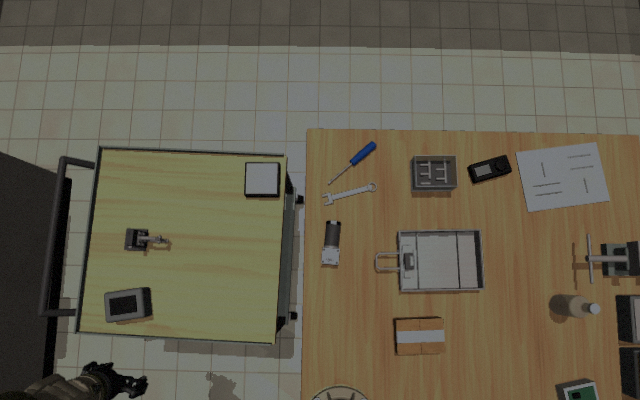

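```bash
cat > meas.py <<'E'
from h import *
np.set_printoptions(precision=4,suppress=True)
import sys
ps={c:vision.read_camera(c) for c in('side','top')}
for c,p in ps.items():
    P=cloud(p)
    for n in sys.argv[1:]:
        r=silhouettes(p,n)
        for a in r[:1]:
            m=a['mask']; Q=P[m]; Q=Q[np.isfinite(Q[:,0])]
            print(c,n,round(a['confidence'],2),a['location'],m.sum(),'pct z',np.percentile(Q[:,2],[2,50,98]))
            zt=np.percentile(Q[:,2],95)
            for nm,S in(('all',Q),('top',Q[Q[:,2]>zt-0.012])):
                (cx,cy),(w,h),an=cv2.minAreaRect((S[:,:2]*1000).astype(np.float32))
                print('   ',nm,'rect',np.round([cx,cy,w,h,an],1),'y',np.percentile(S[:,1],[1,99]),'x',np.percentile(S[:,0],[1,99]))
E
python3 meas.py motor_mid tray hook strike cart push_plate
python3 - <<'E'
from h import *
t=cv2.imread('pics/top0.png'); s=cv2.imread('pics/side0.png')
a=cv2.resize(t[200:320,290:500],None,fx=3.5,fy=3.5,interpolation=cv2.INTER_CUBIC)
cv2.imwrite('pics/c1.png',a)
b=np.hstack([cv2.resize(t[210:270,100:200],(400,240)),cv2.resize(s[300:400,270:420],(390,260))[:240]])
cv2.imwrite('pics/c2.png',b)
E
```

```text
side motor_mid 0.69 [357.0, 192.9] 770 pct z [0.0029 0.0404 0.056 ]
    all rect [537.5  14.2 102.3 135.3  81. ] y [0.0119 0.0668] x [0.4748 0.6071]
    top rect [541.4  42.4 135.8  58.3   4.2] y [0.013  0.0655] x [0.4751 0.6075]
side tray 0.63 [376.9, 137.8] 2510 pct z [0.0012 0.0143 0.0543]
    all rect [ 491.6 -313.9  197.5  431.7    2.4] y [-0.4302 -0.1058] x [0.4008 0.5841]
    top rect [ 491.9 -267.1  185.5  338.6    1.8] y [-0.431  -0.0994] x [0.3981 0.5865]
side hook 0.76 [328.6, 374.1] 1779 pct z [0.0011 0.0339 0.1108]
    all rect [541.3 583.2 191.2  71.5  88.9] y [0.5485 0.6751] x [0.5081 0.5763]
    top rect [531.7 597.4  81.7  48.1  71.1] y [0.5547 0.6313] x [0.5166 0.5654]
side cart 0.46 [273.9, 241.9] 1506 pct z [0.0013 0.0386 0.0432]
    all rect [755.3 191.2 130.9 265.3  11.2] y [0.2072 0.3134] x [0.6844 0.8062]
    top rect [739.6 259.  107.6 110.3  90. ] y [0.2087 0.3116] x [0.6864 0.7921]
side push_plate 0.16 [328.4, 375.1] 1783 pct z [0.0009 0.0334 0.1108]
    all rect [542.2 583.   72.8 190.8   0.2] y [0.55   0.6751] x [0.5074 0.5765]
    top rect [531.7 597.4  
[... 770 characters left out ...]
strike 0.85 [407.6, 263.9] 304 pct z [0.0032 0.0171 0.0328]
    all rect [ 487.  -206.4   94.6   31.5    4.6] y [-0.221  -0.1901] x [0.4405 0.5336]
    top rect [ 486.3 -206.7   49.1   28.6    0.8] y [-0.2196 -0.1926] x [0.4617 0.5107]
top cart 0.83 [179.0, 249.0] 40114 pct z [-0.4929 -0.0033  0.0683]
    all rect [ 593.3  771.4 1195.7  949.1   87.9] y [0.1948 0.9039] x [0.2396 0.8338]
    top rect [541.8 731.1 374.  499.9  87.2] y [0.5535 0.9146] x [0.2967 0.7848]
top push_plate 0.91 [260.3, 180.6] 1259 pct z [0.0062 0.0368 0.0426]
    all rect [737.2 259.8 111.7 117.8   1. ] y [0.2019 0.3105] x [0.6823 0.7914]
    top rect [736.5 256.4 110.1 109.7   0.9] y [0.2037 0.3093] x [0.6851 0.7893]
```

View pics/c1.png

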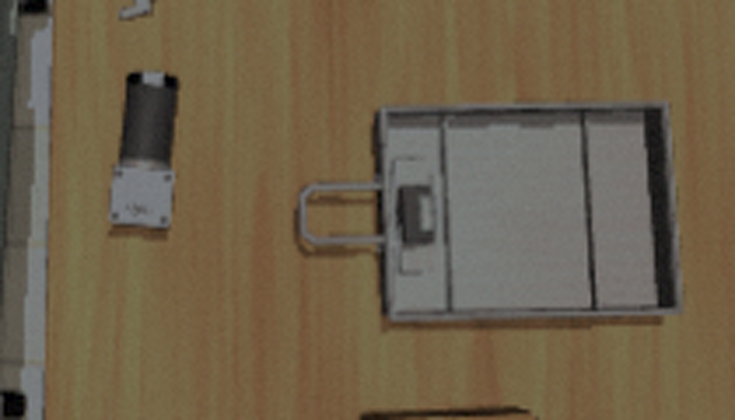

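View pics/c2.png

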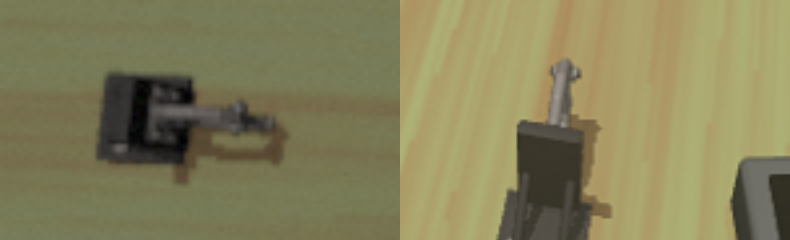

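```bash
cat > ortho.py <<'E'
from h import *
def ortho(p,z,x0,x1,y0,y1,s=0.001):
    # image up = +x, right = -y (like top view)
    xs=np.arange(x1,x0,-s); ys=np.arange(y1,y0,-s)
    X,Y=np.meshgrid(xs,ys,indexing='ij')
    uv=proj(p,np.c_[X.ravel(),Y.ravel(),np.full(X.size,z)]).reshape(X.shape+(2,)).astype(np.float32)
    im=cv2.remap(np.ascontiguousarray(p['pixels'][:,:,::-1]),uv[...,0],uv[...,1],cv2.INTER_CUBIC)
    im=np.clip(im.astype(float)*1.6,0,255).astype(np.uint8)
    for i,x in enumerate(xs):
        if abs((x*1000+.5)%50)<1 : im[i,::4]=(0,255,255); cv2.putText(im,f'{x:.2f}',(0,i),0,.35,(0,0,255),1)
    for j,y in enumerate(ys):
        if abs((y*1000+.5)%50)<1 : im[::4,j]=(0,255,255); cv2.putText(im,f'{y:.2f}',(j,10),0,.35,(0,0,255),1)
    return im
E
python3 - <<'E'
from ortho import *
t=vision.read_camera('top'); s=vision.read_camera('side')
A=[ortho(p,z,a,b,-.45,.12) for p in(t,s) for z,a,b in((.048,.38,.62),)]
cv2.imwrite('pics/o1.png',np.vstack(A))
A=[ortho(p,z,.44,.64,.45,.75) for p in(t,s) for z in (.045,)]
cv2.imwrite('pics/o2.png',cv2.resize(np.hstack(A),None,fx=1.3,fy=1.3))
P=cloud(t)
for n,p in(('t',t),('s',s)):
    P=cloud(p).reshape(-1,3);P=P[np.isfinite(P[:,0])]
    for nm,(a,b,c) in dict(can=(.565,.60,1),box=(.478,.515,1)).items():
        Q=P[(P[:,0]>a)&(P[:,0]<b)&(P[:,1]>-.03)&(P[:,1]<.1)&(P[:,2]>.025)]
        print(n,nm,len(Q),np.percentile(Q[:,1],[2,50,98]),'mid',(np.percentile(Q[:,1],[3,97]).mean()),'z',np.percentile(Q[:,2],[50,98]))
    Q=P[(P[:,0]>.49)&(P[:,0]<.58)&(P[:,1]>.52)&(P[:,1]<.72)&(P[:,2]>.06)]
    for y in np.arange(.53,.7,.015):
        S=Q[(Q[:,1]>y)&(Q[:,1]<y+.015)]
        if len(S)>3: print(n,'hook y%.3f'%y,len(S),'x',np.percentile(S[:,0],[5,50,95]).round(4),'z',np.percentile(S[:,2],[5,95]).round(3))
E
```

```text
t can 164 [0.00804084 0.02970293 0.05125642] mid 0.03084010832196372 z [0.04040235 0.04920428]
t box 217 [0.01068751 0.03786136 0.06391143] mid 0.03774857482779513 z [0.04871924 0.06359312]
t hook y0.545 36 x [0.5309 0.5388 0.5455] z [0.076 0.101]
t hook y0.560 23 x [0.5358 0.5392 0.5449] z [0.097 0.109]
t hook y0.575 19 x [0.5354 0.5408 0.5441] z [0.103 0.109]
t hook y0.590 12 x [0.5377 0.5409 0.5441] z [0.087 0.108]
t hook y0.605 116 x [0.5198 0.5383 0.5602] z [0.068 0.11 ]
t hook y0.620 63 x [0.5174 0.5399 0.5633] z [0.077 0.112]
s can 132 [0.02009756 0.04242589 0.05438642] mid 0.03738039662369835 z [0.04083975 0.05130578]
s box 205 [0.0140722  0.05449278 0.0667872 ] mid 0.04075324166928339 z [0.04982288 0.064533  ]
s hook y0.545 50 x [0.5278 0.5351 0.5493] z [0.065 0.104]
s hook y0.560 26 x [0.5346 0.5385 0.5437] z [0.103 0.111]
s hook y0.575 37 x [0.5355 0.5402 0.5449] z [0.106 0.11 ]
s hook y0.590 44 x [0.5358 0.5399 0.545 ] z [0.098 0.109]
s hook y0.605 32 x [0.528  0.5423 0.5629] z [0.094 0.111]
s hook y0.620 451 x [0.5178 0.5408 0.5637] z [0.064 0.111]
```

View pics/o1.png

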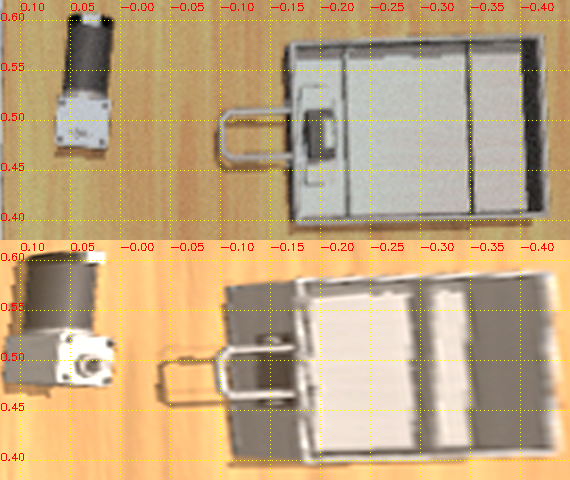

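View pics/o2.png

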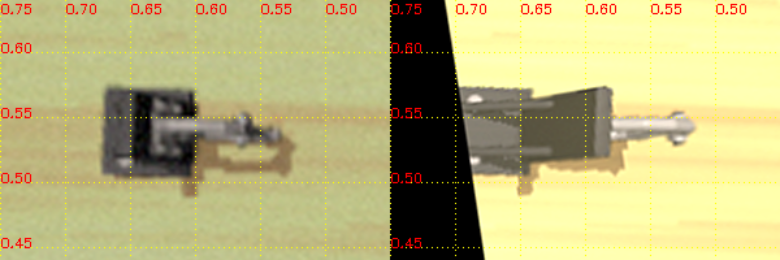

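```bash
cat > go.py <<'E'
import sys,numpy as np
from scipy.spatial.transform import Rotation as R
from workcell import get_state
np.set_printoptions(precision=3,suppress=True)
x,y,z,ang=map(float,sys.argv[1:5])  # ang: world angle of tool y, deg
s=get_state(); p=np.array(s['tcp_pos']); q=np.array(s['orientation'])
r=R.from_quat(q[[1,2,3,0]]); a=np.radians(ang)
Y=np.array([np.cos(a),np.sin(a),0]); Z=np.array([0,0,-1.]); X=np.cross(Y,Z)
T=R.from_matrix(np.c_[X,Y,Z])
print('t',s['clock'],'pos',p,'tooly ang',np.degrees(np.arctan2(r.as_matrix()[1,1],r.as_matrix()[0,1])),'F',np.array(s['wrist_force']),'gap',s['finger_gap'])
print('rotvec tool deg',np.degrees((r.inv()*T).as_rotvec()))
d=(np.array([x,y,z])-p)*100
print('shift cm (tool now)',r.inv().apply(d),'(after turn)',T.inv().apply(d))
E
python3 go.py .545 .036 .12 85.5
```

```text
t 2.1 pos [0.19  0.543 0.231] tooly ang 70.75856540279582 F [-0.201  0.126  0.151] gap 0.08525639793701664
rotvec tool deg [  0.002   0.002 -14.741]
shift cm (tool now) [-50.268 -36.144  11.13 ] (after turn) [-39.417 -47.745  11.131]
```

```bash
python3 -m inch '[[0,0,0,0,0,-7.37,8.5],[0,0,0,0,0,-7.37,8.5],[-2.0,-2.4,0,0,0,0,8.5],[-2.6,-3.2,0,0,0,0,8.5],[-2.6,-3.2,0,0,0,0,8.5]]'
python3 -m inch '[[-2.6,-3.2,0.5,0,0,0,8.5],[-2.6,-3.2,0.5,0,0,0,8.5],[-2.6,-3.2,0.5,0,0,0,8.5],[-2.6,-3.2,0.5,0,0,0,8.5],[-2.6,-3.2,0.5,0,0,0,8.5]]'
python3 -m inch '[[-2.6,-3.2,1,0,0,0,8.5],[-2.6,-3.2,1,0,0,0,8.5],[-2.6,-3.2,1,0,0,0,8.5],[-2.6,-3.2,1,0,0,0,8.5],[-2.6,-3.2,1,0,0,0,8.5]]'
python3 go.py .545 .036 .06 85.5
```

```text
clock: 2.6
tcp_pos: [0.2547, 0.4488, 0.2312]
orientation: [0.0, 0.038, 0.999, 0.0]
wrist_force: [1.1, 0.7, 0.2]
finger_gap: 0.0849
clock: 3.1
tcp_pos: [0.3722, 0.2784, 0.2064]
orientation: [0.0, 0.039, 0.999, 0.0]
wrist_force: [0.9, 0.4, -0.6]
finger_gap: 0.0852
clock: 3.6
tcp_pos: [0.4894, 0.1086, 0.1562]
orientation: [0.0, 0.039, 0.999, 0.0]
wrist_force: [0.8, 0.4, -0.4]
finger_gap: 0.0852
t 3.6 pos [0.489 0.109 0.156] tooly ang 85.48799950715579 F [ 0.79   0.382 -0.356] gap 0.0852149320456313
rotvec tool deg [ 0.017  0.044 -0.012]
shift cm (tool now) [-6.11  -6.799  9.619] (after turn) [-6.116 -6.798  9.617]
```

```bash
python3 -m inch '[[-2,-2.2,2.4,0,0,0,8.5],[-2,-2.2,2.4,0,0,0,8.5],[-2,-2.2,2.2,0,0,0,8.5],[0,0,0,0,0,0,8.5]]'
python3 go.py .545 .036 .0045 85.5
python3 - <<'E'
from ortho import *
t=vision.read_camera('top'); s=vision.read_camera('side')
A=[ortho(p,.045,.42,.64,-.05,.15,.0007) for p in(t,s)]
cv2.imwrite('pics/o3.png',np.hstack(A))
E
```

```text
clock: 4.0
tcp_pos: [0.5434, 0.0369, 0.0833]
orientation: [-0.002, 0.041, 0.999, -0.0]
wrist_force: [-1.0, 0.7, -0.3]
finger_gap: 0.085
t 4.0 pos [0.543 0.037 0.083] tooly ang 85.27630481352892 F [-1.047  0.704 -0.325] gap 0.08499054822298945
rotvec tool deg [-0.038 -0.174 -0.224]
shift cm (tool now) [-0.187 -0.076  7.877] (after turn) [-0.162 -0.082  7.878]
```

View pics/o3.png

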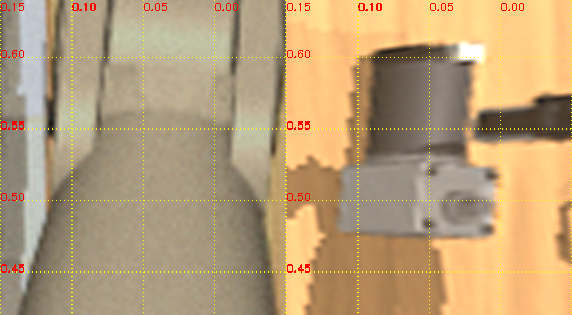

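```bash
python3 -m inch '[[0,0,2.0,0,0,0,8.5],[-0.1,0,2.0,0,0,0,8.5],[0,0,2,0,0,0,8.5],[0,0,1.8,0,0,0,8.5],[0,0,0,0,0,0,8.5]]' 40
python3 go.py .545 .036 .0045 85.5
python3 - <<'E'
from h import *
s=vision.read_camera('side');save(s,'s1')
cv2.imwrite('pics/s1c.png',cv2.resize(cv2.imread('pics/s1.png')[130:250,260:460],None,fx=3.5,fy=3.5))
E
```

```text
clock: 4.6
tcp_pos: [0.5421, 0.0409, 0.0073]
orientation: [-0.002, 0.038, 0.999, 0.0]
wrist_force: [-0.6, -0.3, -0.6]
finger_gap: 0.085
t 4.6 pos [0.542 0.041 0.007] tooly ang 85.59240758071286 F [-0.613 -0.325 -0.554] gap 0.08497459122729197
rotvec tool deg [ 0.017 -0.181  0.092]
shift cm (tool now) [-0.331 -0.462  0.279] (after turn) [-0.33  -0.461  0.281]
```

View pics/s1c.png

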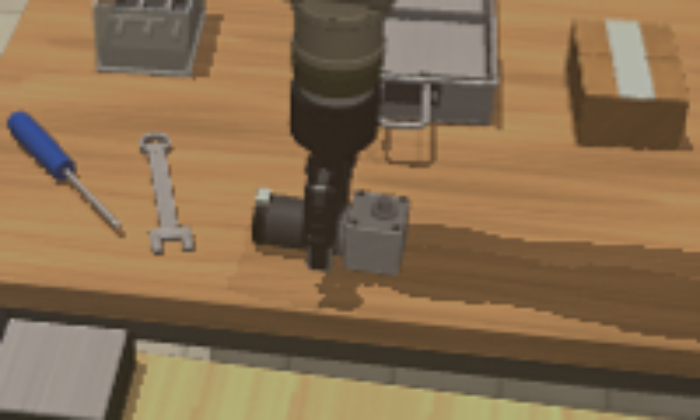

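```bash
python3 -m inch '[[-0.1,-0.3,0.2,0,0,0,8.5],[0,0,0,0,0,0,8.5]]'
python3 go.py .545 .036 .0045 85.5;
```

```text
clock: 4.85
tcp_pos: [0.546, 0.0365, 0.0077]
orientation: [0.001, 0.039, 0.999, -0.0]
wrist_force: [-0.2, -0.6, -0.7]
finger_gap: 0.0851
t 4.85 pos [0.546 0.036 0.008] tooly ang 85.51703144415714 F [-0.163 -0.628 -0.728] gap 0.0850982668242348
rotvec tool deg [-0.001  0.145  0.017]
shift cm (tool now) [ 0.096 -0.055  0.316] (after turn) [ 0.095 -0.055  0.316]
```

```bash
python3 -m inch '[[0,0,0.2,0,0,0,7],[0,0,0,0,0,0,5],[0,0,0,0,0,0,4],[0,0,0,0,0,0,3.5],[0,0,0,0,0,0,3.5]]' 40
python3 -m inch '[[0,0,0,0,0,0,3.5]]'
python3 go.py .545 .036 .0045 85.5;
```

```text
clock: 5.35
tcp_pos: [0.5454, 0.0355, 0.0051]
orientation: [0.001, 0.04, 0.999, -0.001]
wrist_force: [-0.8, -4.7, 5.7]
finger_gap: 0.0454
clock: 5.45
tcp_pos: [0.5454, 0.0355, 0.0051]
orientation: [0.001, 0.04, 0.999, -0.001]
wrist_force: [-1.5, -3.9, 4.9]
finger_gap: 0.045
t 5.45 pos [0.545 0.035 0.005] tooly ang 85.47051848454251 F [-1.496 -3.922  4.919] gap 0.045028039957393705
rotvec tool deg [-0.103  0.069 -0.029]
shift cm (tool now) [0.041 0.048 0.058] (after turn) [0.04  0.048 0.058]
```

```bash
python3 -m inch '[[0,0,-1,0,0,0,3.5],[0,0,-2.5,0,0,0,3.5],[0,0,-3.5,0,0,0,3.5],[0,0,-3.5,0,0,0,3.5],[0,0,-1.5,0,0,0,3.5]]'
python3 go.py .493 -.302 .125 91.3;
```

```text
clock: 5.95
tcp_pos: [0.5456, 0.0369, 0.1271]
orientation: [0.001, 0.039, 0.999, 0.0]
wrist_force: [1.1, 0.5, -6.4]
finger_gap: 0.0452
t 5.95 pos [0.546 0.037 0.127] tooly ang 85.51084844177772 F [ 1.082  0.496 -6.416] gap 0.04517523318111313
rotvec tool deg [ 0.049  0.138 -5.789]
shift cm (tool now) [  2.59  -34.193   0.168] (after turn) [  6.025 -33.757   0.208]
```

```bash
python3 -m inch '[[0,-1,0,0,0,-2.9,3.5],[0.5,-3,0,0,0,-2.9,3.5],[0.6,-3.2,0,0,0,0,3.5],[0.6,-3.2,0,0,0,0,3.5],[0.6,-3.2,0,0,0,0,3.5]]'
python3 -m inch '[[0.6,-3.2,0,0,0,0,3.5],[0.6,-3.2,0,0,0,0,3.5],[0.6,-3.2,0,0,0,0,3.5],[0.6,-3.2,0,0,0,0,3.5],[0.6,-3.2,0,0,0,0,3.5]]'
python3 go.py .493 -.302 .125 91.3;
```

```text
clock: 6.45
tcp_pos: [0.5209, -0.0999, 0.1234]
orientation: [-0.001, -0.012, 1.0, 0.001]
wrist_force: [1.0, -0.3, -8.0]
finger_gap: 0.0445
clock: 6.95
tcp_pos: [0.4948, -0.2604, 0.1233]
orientation: [-0.001, -0.011, 1.0, 0.001]
wrist_force: [1.2, -0.0, -7.1]
finger_gap: 0.0451
t 6.95 pos [ 0.495 -0.26   0.123] tooly ang 91.3100085497419 F [ 1.196 -0.048 -7.054] gap 0.04513635118605115
rotvec tool deg [ 0.162 -0.109  0.01 ]
shift cm (tool now) [ 0.274 -4.151 -0.182] (after turn) [ 0.273 -4.152 -0.171]
```

```bash
python3 -m inch '[[0.1,-2.2,0,0,0,0,3.5],[0.1,-1.9,0,0,0,0,3.5],[0,0,2,0,0,0,3.5],[0,0,2,0,0,0,3.5],[0,0,0,0,0,0,3.5]]'
python3 go.py .493 -.302 .009 91.3;
python3 - <<'E'
from h import *
s=vision.read_camera('side');save(s,'s2');a=cv2.imread('pics/s2.png')
t=vision.read_camera('top');save(t,'t2');b=cv2.imread('pics/t2.png')
cv2.imwrite('pics/s2c.png',np.vstack([cv2.resize(a[70:190,280:460],None,fx=3,fy=3)[:300],cv2.resize(b[210:310,350:530],None,fx=3,fy=3)]))
E
```

```text
clock: 7.45
tcp_pos: [0.4925, -0.2991, 0.0807]
orientation: [-0.003, -0.011, 1.0, 0.003]
wrist_force: [-1.4, 1.4, -7.8]
finger_gap: 0.0449
t 7.45 pos [ 0.492 -0.299  0.081] tooly ang 91.30399686741085 F [-1.387  1.386 -7.777] gap 0.04493272547756875
rotvec tool deg [ 0.333 -0.33   0.005]
shift cm (tool now) [-0.086 -0.329  7.168] (after turn) [-0.044 -0.287  7.17 ]
```

View pics/s2c.png

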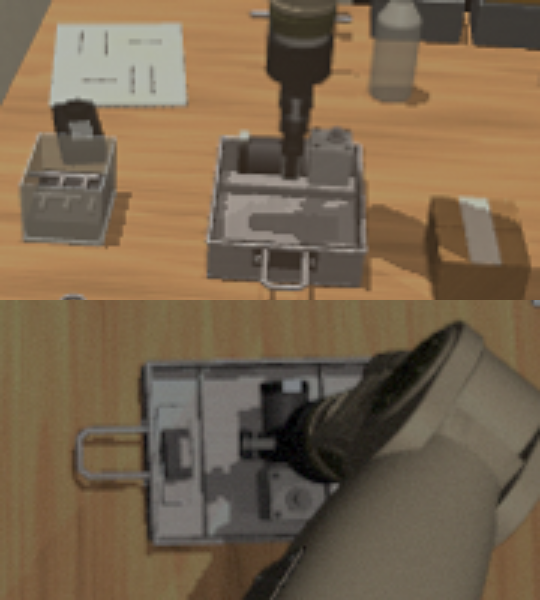

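```bash
python3 -m inch '[[0,0,2,0,0,0,3.5],[0,0,2,0,0,0,3.5],[0,0,1.6,0,0,0,3.5],[0,0,0.8,0,0,0,3.5],[0,0,0,0,0,0,3.5]]'
python3 go.py .493 -.302 .009 91.3;
python3 - <<'E'
from h import *
s=vision.read_camera('side');save(s,'s3');a=cv2.imread('pics/s3.png')
cv2.imwrite('pics/s3c.png',cv2.resize(a[80:190,300:440],None,fx=5,fy=5))
E
```

```text
clock: 8.05
tcp_pos: [0.4949, -0.3009, 0.0201]
orientation: [-0.0, -0.012, 1.0, 0.0]
wrist_force: [-0.0, -0.5, -7.0]
finger_gap: 0.0444
t 8.05 pos [ 0.495 -0.301  0.02 ] tooly ang 91.32965322343046 F [-0.017 -0.548 -6.995] gap 0.04444294192892725
rotvec tool deg [ 0.051 -0.043  0.03 ]
shift cm (tool now) [ 0.189 -0.108  1.105] (after turn) [ 0.19  -0.107  1.105]
```

View pics/s3c.png

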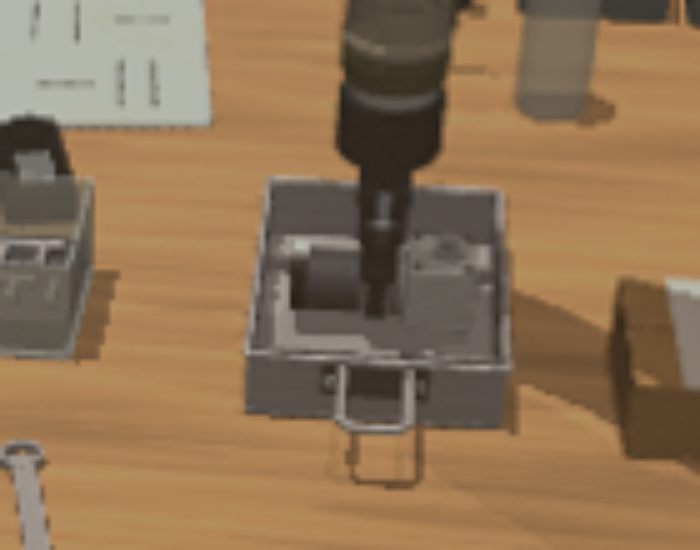

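```bash
python3 -m inch '[[0,0,0.5,0,0,0,3.5],[0,0,0.3,0,0,0,3.5],[0,0,0.2,0,0,0,3.5],[0,0,0,0,0,0,3.5]]'
python3 go.py .493 -.302 .009 91.3
```

```text
clock: 8.5
tcp_pos: [0.4948, -0.3013, 0.0101]
orientation: [-0.0, -0.011, 1.0, 0.0]
wrist_force: [0.1, -0.0, -6.0]
finger_gap: 0.0447
t 8.5 pos [ 0.495 -0.301  0.01 ] tooly ang 91.29824645746687 F [ 0.102 -0.027 -5.969] gap 0.044740670583466306
rotvec tool deg [ 0.019 -0.014 -0.002]
shift cm (tool now) [ 0.186 -0.07   0.112] (after turn) [ 0.186 -0.07   0.112]
```

```bash
python3 -m inch '[[0,0,0.1,0,0,0,3.5],[0,0,0,0,0,0,3.5]]';python3 -m inch '[[0,0,0.1,0,0,0,3.5],[0,0,0,0,0,0,3.5]]'

```

```text
clock: 8.7
tcp_pos: [0.495, -0.3014, 0.0093]
orientation: [0.0, -0.011, 1.0, 0.0]
wrist_force: [0.4, 0.2, -6.6]
finger_gap: 0.0451
clock: 8.9
tcp_pos: [0.4951, -0.3014, 0.0091]
orientation: [0.0, -0.011, 1.0, -0.0]
wrist_force: [-3.0, 1.9, 1.5]
finger_gap: 0.0446
```

```bash
python3 -m inch '[[0,0,0,0,0,0,5],[0,0,0,0,0,0,6],[0,0,0,0,0,0,6.4],[0,0,-2,0,0,0,6.4],[0,0,-2.5,0,0,0,6.4]]';python3 -m inch '[[0,0,-3,0,0,0,6.4],[0,0,-3,0,0,0,5],[0,-3,-2,0,0,0,3],[0,-3,0,0,0,0,3],[0,-3,0,0,0,0,3]]'
python3 go.py .493 -.428 .021 91.3
python3 - <<'E'
from ortho import *
s=vision.read_camera('side');save(s,'s4');a=cv2.imread('pics/s4.png')
t=vision.read_camera('top')
cv2.imwrite('pics/s4c.png',np.vstack([cv2.resize(a[80:190,300:440],(570,400)),ortho(t,.048,.38,.62,-.45,.12)[:200]]))
E
```

```text
clock: 9.4
tcp_pos: [0.4943, -0.3008, 0.0526]
orientation: [-0.001, -0.011, 1.0, 0.001]
wrist_force: [0.4, -1.2, 0.8]
finger_gap: 0.0642
clock: 9.9
tcp_pos: [0.498, -0.3929, 0.135]
orientation: [0.001, -0.012, 1.0, -0.001]
wrist_force: [0.3, -0.1, 0.2]
finger_gap: 0.0301
t 9.9 pos [ 0.498 -0.393  0.135] tooly ang 91.34105338573498 F [ 0.328 -0.055  0.193] gap 0.03010538722933211
rotvec tool deg [-0.142  0.142  0.041]
shift cm (tool now) [ 0.608 -3.465 11.409] (after turn) [ 0.577 -3.493 11.402]
```

View pics/s4c.png

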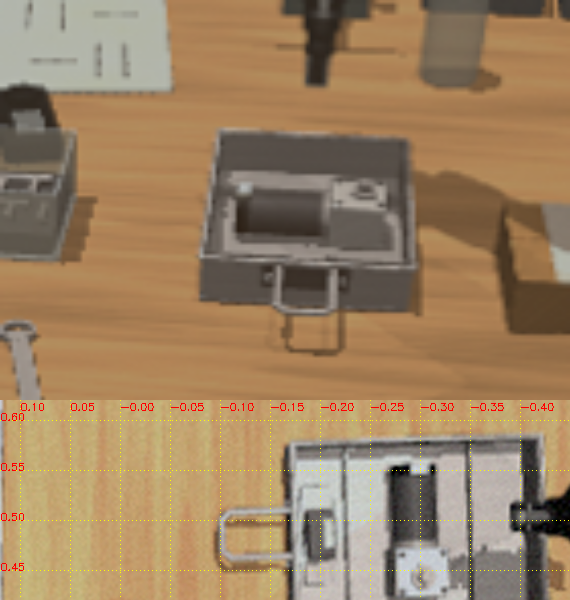

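```bash
python3 -m inch '[[0.5,-1.8,0,0,0,0,3],[0,-1.6,2,0,0,0,3],[0,0,3,0,0,0,3],[0,0,0,0,0,0,3]]'
python3 go.py .493 -.428 .021 91.3
python3 - <<'E'
from ortho import *
s=vision.read_camera('side');save(s,'s5');a=cv2.imread('pics/s5.png')
t=vision.read_camera('top')
cv2.imwrite('pics/s5c.png',np.hstack([cv2.resize(a[80:190,330:420],None,fx=4.3,fy=4.3),cv2.resize(ortho(t,.048,.38,.6,-.5,-.35),None,fx=2,fy=2)[:430]]) if 0 else cv2.resize(a[80:190,330:420],None,fx=5,fy=5))
E
```

```text
clock: 10.4
tcp_pos: [0.4903, -0.4236, 0.0789]
orientation: [-0.003, -0.011, 1.0, 0.003]
wrist_force: [-0.7, 0.3, -0.3]
finger_gap: 0.0301
t 10.4 pos [ 0.49  -0.424  0.079] tooly ang 91.27722281245306 F [-0.736  0.302 -0.27 ] gap 0.030078718417724283
rotvec tool deg [ 0.346 -0.297 -0.022]
shift cm (tool now) [-0.289 -0.483  5.788] (after turn) [-0.259 -0.448  5.792]
```

View pics/s5c.png

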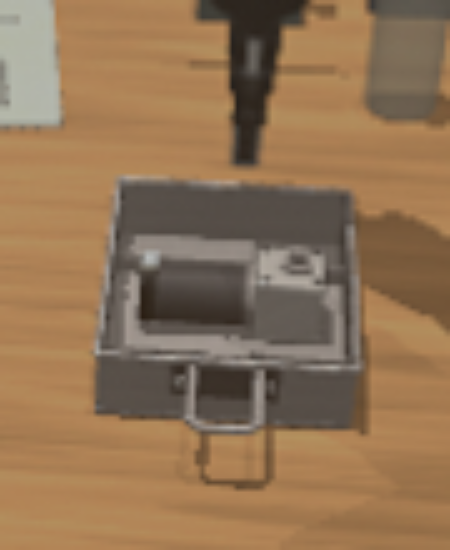

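```bash
python3 -m inch '[[0,0,2,0,0,0,3],[0,-0.2,2,0,0,0,3],[0,0,1.5,0,0,0,3],[0,0,0.5,0,0,0,3],[0,0,0,0,0,0,3]]'
python3 -m inch '[[0,0,0,0,0,0,3]]'
python3 go.py .493 -.428 .021 91.3
python3 - <<'E'
from ortho import *
s=vision.read_camera('side');save(s,'s6');a=cv2.imread('pics/s6.png')
cv2.imwrite('pics/s6c.png',cv2.resize(a[80:190,330:420],None,fx=5,fy=5))
E
```

```text
clock: 11.0
tcp_pos: [0.4932, -0.4273, 0.024]
orientation: [0.0, -0.012, 1.0, -0.0]
wrist_force: [0.6, -0.4, 0.3]
finger_gap: 0.03
clock: 11.1
tcp_pos: [0.4937, -0.428, 0.0249]
orientation: [0.001, -0.012, 1.0, -0.001]
wrist_force: [0.8, 0.1, 0.8]
finger_gap: 0.0299
t 11.1 pos [ 0.494 -0.428  0.025] tooly ang 91.3219299798689 F [0.773 0.129 0.827] gap 0.029907410353691703
rotvec tool deg [-0.09   0.084  0.022]
shift cm (tool now) [0.067 0.005 0.388] (after turn) [0.066 0.004 0.388]
```

View pics/s6c.png

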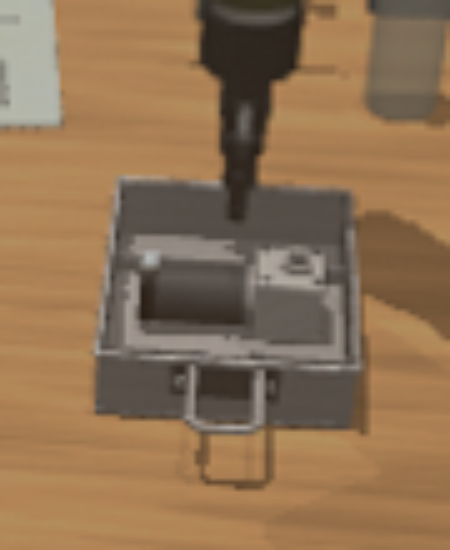

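```bash
python3 -m inch '[[0,0,0.4,0,0,0,3],[0,0,0,0,0,0,1.8],[0,0,0,0,0,0,1.0],[0,0,0,0,0,0,0.5],[0,0,0,0,0,0,0]]' 30
python3 -m inch '[[0,0,0,0,0,0,0]]'
python3 go.py .493 -.428 .021 91.3
```

```text
clock: 11.65
tcp_pos: [0.4926, -0.4251, 0.0192]
orientation: [-0.0, -0.012, 1.0, 0.002]
wrist_force: [-0.6, 6.8, 3.4]
finger_gap: 0.0037
clock: 11.75
tcp_pos: [0.4926, -0.4251, 0.0193]
orientation: [-0.0, -0.012, 1.0, 0.002]
wrist_force: [0.3, 7.3, 2.4]
finger_gap: 0.004
t 11.75 pos [ 0.493 -0.425  0.019] tooly ang 91.39696000271977 F [0.275 7.259 2.444] gap 0.003968216545104295
rotvec tool deg [ 0.219 -0.028  0.097]
shift cm (tool now) [-0.03  -0.29  -0.173] (after turn) [-0.031 -0.29  -0.172]
```

```bash
python3 -m inch '[[0,1,0,0,0,0.2,0],[-0.2,1.5,0,0,0,0.2,0],[-0.4,2,0,0,0,0.2,0],[-0.4,2,0,0,0,0.2,0],[-0.4,2,0,0,0,0.2,0]]'
python3 go.py .54 -.14 .021 90
python3 - <<'E'
from ortho import *
s=vision.read_camera('side');save(s,'s7');a=cv2.imread('pics/s7.png')
t=vision.read_camera('top')
cv2.imwrite('pics/s7c.png',np.vstack([cv2.resize(a[80:220,260:460],(570,400)),ortho(t,.048,.38,.62,-.45,.12)[:200]]))
E
```

```text
clock: 12.25
tcp_pos: [0.5055, -0.3431, 0.0192]
orientation: [-0.0, -0.002, 1.0, -0.001]
wrist_force: [0.7, -5.3, -1.8]
finger_gap: 0.0037
t 12.25 pos [ 0.505 -0.343  0.019] tooly ang 90.2106695727117 F [ 0.657 -5.289 -1.842] gap 0.003676346073448674
rotvec tool deg [-0.168 -0.008  0.211]
shift cm (tool now) [-3.525 20.298 -0.236] (after turn) [-3.45  20.311 -0.176]
```

View pics/s7c.png

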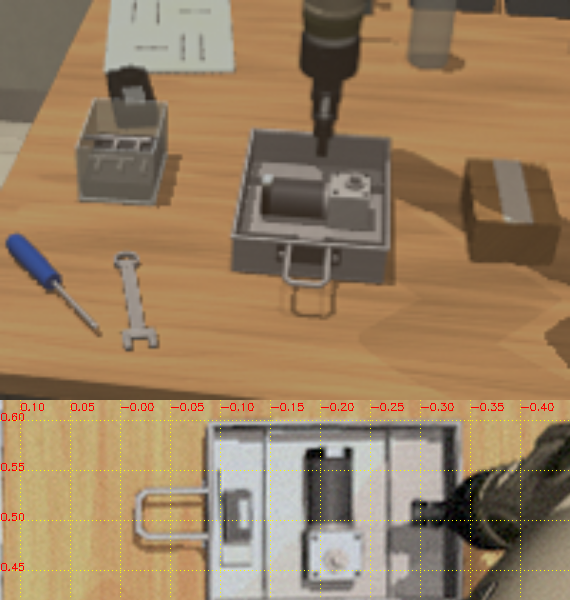

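```bash
python3 -m inch '[[-0.4,2.2,0,0,0,0.1,0],[-0.4,2.2,0,0,0,0.1,0],[-0.4,2.2,0,0,0,0,0],[-0.4,2.2,0,0,0,0,0],[-0.4,2.2,0,0,0,0,0]]'
python3 -m inch '[[-0.4,2.2,0,0,0,0,0],[-0.4,2.2,0,0,0,0,0],[-0.4,2.2,0,0,0,0,0],[-0.2,1.8,0,0,0,0,0],[0,0,0,0,0,0,0]]'
python3 go.py .54 -.14 .021 90
python3 - <<'E'
from ortho import *
s=vision.read_camera('side');save(s,'s8');a=cv2.imread('pics/s8.png')
t=vision.read_camera('top');save(t,'t8')
cv2.imwrite('pics/s8c.png',np.vstack([ortho(s,.048,.42,.66,-.15,.65),ortho(t,.048,.42,.66,-.15,.65)]))
for p in(s,t):
  for n,z in(('ring_bar',.045),('hook_mouth',.043),('hook',-.002),('tray',.004)):
    print(n,[(round(a['confidence'],2),atz(p,a['location'],z)[0].round(4)) for a in tip_of(p,n)[:2]])
# cart lips from side/top clouds
P=np.vstack([cloud(p).reshape(-1,3) for p in(s,t)]);P=P[np.isfinite(P[:,0])]
for lo,hi in((.2,.28),(.8,.88)):
  for y in np.arange(.25,.75,.1):
    Q=P[(P[:,1]>y)&(P[:,1]<y+.1)&(P[:,0]>lo)&(P[:,0]<hi)&(P[:,2]>.010)&(P[:,2]<.03)]
    if len(Q)>5: print(round(y,2),len(Q),np.percentile(Q[:,0],[5,50,95]).round(4))
E
```

```text
clock: 12.85
tcp_pos: [0.5253, -0.2336, 0.0193]
orientation: [-0.0, -0.0, 1.0, -0.001]
wrist_force: [-0.6, -4.5, -3.2]
finger_gap: 0.0032
clock: 13.35
tcp_pos: [0.5394, -0.1462, 0.0192]
orientation: [0.0, -0.002, 1.0, 0.001]
wrist_force: [2.4, 7.3, -0.2]
finger_gap: 0.0033
t 13.35 pos [ 0.539 -0.146  0.019] tooly ang 90.22474552113756 F [ 2.422  7.262 -0.168] gap 0.0032911722303696667
rotvec tool deg [0.149 0.035 0.225]
shift cm (tool now) [-0.058  0.617 -0.174] (after turn) [-0.056  0.617 -0.176]
ring_bar [(0.81, array([0.5477, 0.1785, 0.045 ]))]
hook_mouth [(0.78, array([0.538 , 0.5342, 0.043 ]))]
hook [(0.7, array([ 0.5376,  0.5474, -0.002 ]))]
tray [(0.8, array([ 0.5428, -0.034 ,  0.004 ]))]
ring_bar [(0.77, array([0.5439, 0.1704, 0.045 ]))]
hook_mouth [(0.81, array([0.5384, 0.5505, 0.043 ]))]
hook [(0.91, array([ 0.5355,  0.5611, -0.002 ])), (0.74, array([ 0.7718, -0.2774, -0.002 ]))]
tray [(0.75, array([ 0.533 , -0.0202,  0.004 ]))]
0.25 180 [0.2301 0.234  0.2377]
0.35 202 [0.2333 0.2377 0.2423]
0.45 233 [0.2376 0.2416 0.2446]
0.55 242 [0.2409 0.2447 0.2478]
0.65 75 [0.2421 0.2459 0.2487]
0.25 178 [0.8228 0.8266 0.8315]
0.35 189 [0.8266 0.8301 0.8351]
0.45 218 [0.83   0.8328 0.8381]
0.55 256 [0.8331 0.837  0.8412]
0.65 253 [0.8365 0.8398 0.8441]
```

View pics/s8c.png

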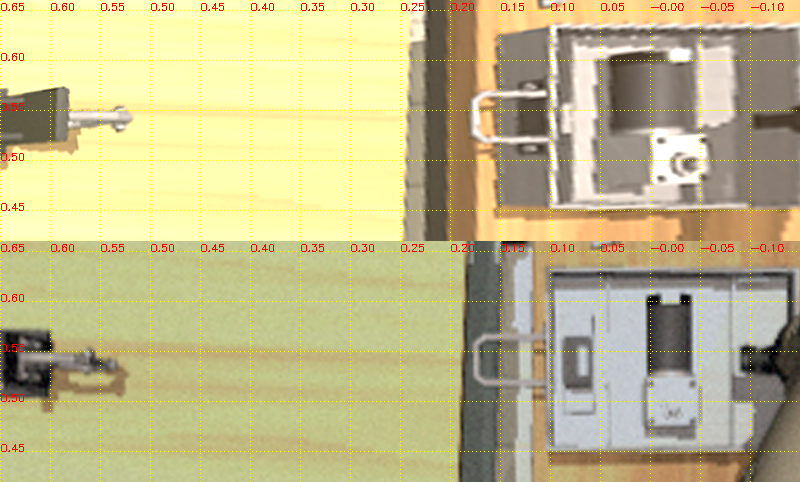

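View pics/s8.png

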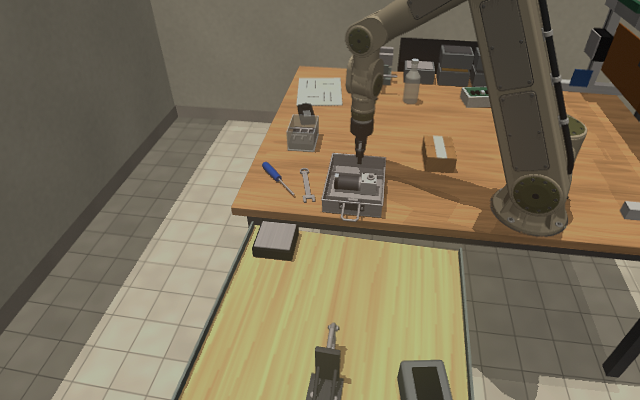

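```bash
python3 -m inch '[[0,1,0,0,0,0.7,0],[0,1.2,0,0,0,0.7,0],[0.2,1.5,0,0,0,0.7,0],[0.2,1.8,0,0,0,0,0],[0.2,1.8,0,0,0,0,0]]' 20
python3 go.py .5253 .16 .019 88
```

```text
clock: 14.35
tcp_pos: [0.5353, -0.0767, 0.0193]
orientation: [0.0, 0.019, 1.0, -0.001]
wrist_force: [0.3, -6.3, -2.4]
finger_gap: 0.0035
t 14.35 pos [ 0.535 -0.077  0.019] tooly ang 87.83076353740267 F [ 0.329 -6.252 -2.431] gap 0.003543564707495231
rotvec tool deg [-0.168  0.047 -0.169]
shift cm (tool now) [ 1.892 23.616 -0.036] (after turn) [ 1.822 23.621  0.035]
```

```bash
python3 -m inch '[[0.15,1.8,0,0,0,0,0],[0.15,1.8,0,0,0,0,0],[0.15,1.8,0,0,0,0,0],[0.15,1.8,0,0,0,0,0],[0,0,0,0,0,0,0]]' 20
python3 go.py .5253 .16 .019 88
python3 - <<'E'
from ortho import *
s=vision.read_camera('side');save(s,'s9');a=cv2.imread('pics/s9.png')
t=vision.read_camera('top')
cv2.imwrite('pics/s9c.png',np.vstack([cv2.resize(a[130:260,260:460],(600,390)),ortho(t,.048,.42,.64,0,.60)[:200]]))
E
```

```text
clock: 14.85
tcp_pos: [0.5322, -0.0021, 0.0198]
orientation: [0.001, 0.017, 1.0, 0.0]
wrist_force: [3.4, 2.7, -2.0]
finger_gap: 0.0033
t 14.85 pos [ 0.532 -0.002  0.02 ] tooly ang 88.03860316057931 F [ 3.44   2.679 -1.978] gap 0.0033093653576409653
rotvec tool deg [0.024 0.101 0.039]
shift cm (tool now) [ 1.241 16.178  0.084] (after turn) [ 1.252 16.177  0.079]
```

View pics/s9c.png

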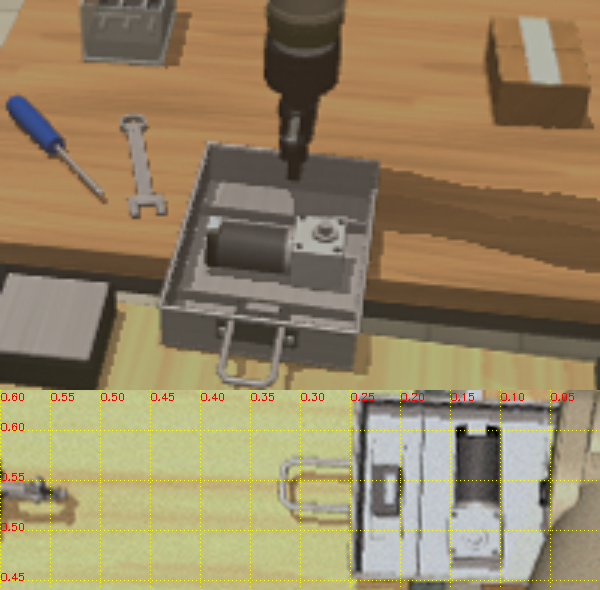

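```bash
python3 -m inch '[[0.15,1.8,0,0,0,0,0],[0.15,1.8,0,0,0,0,0],[0.15,1.8,0,0,0,0,0],[0.15,1.8,0,0,0,0,0],[0.15,1.8,0,0,0,0,0]]' 20
python3 -m inch '[[0.15,1.8,0,0,0,0,0],[0.15,1.8,0,0,0,0,0],[0.15,1.8,0.1,0,0,0,0],[0.1,1.6,0.1,0,0,0,0],[0,0,0,0,0,0,0]]' 20
python3 go.py .5265 .19 .019 88
python3 - <<'E'
from ortho import *
s=vision.read_camera('side');save(s,'s10');a=cv2.imread('pics/s10.png')
t=vision.read_camera('top')
cv2.imwrite('pics/s10c.png',np.vstack([cv2.resize(a[150:350,260:460],(600,600))[:390],ortho(t,.048,.42,.64,.1,.70)[:200]]))
for p in(s,t):
  for n,z in(('ring_bar',.043),('hook_mouth',.043),('hook',-.002)):
    print(n,[(round(a['confidence'],2),atz(p,a['location'],z)[0].round(4)) for a in tip_of(p,n)[:2]])
E
```

```text
clock: 15.45
tcp_pos: [0.5276, 0.0847, 0.0196]
orientation: [0.0, 0.019, 1.0, -0.002]
wrist_force: [1.2, -7.2, 0.7]
finger_gap: 0.0035
clock: 15.95
tcp_pos: [0.5241, 0.1581, 0.0172]
orientation: [-0.0, 0.017, 1.0, 0.0]
wrist_force: [0.4, 2.4, 0.0]
finger_gap: 0.0037
t 15.95 pos [0.524 0.158 0.017] tooly ang 88.04128770215192 F [0.43  2.365 0.028] gap 0.003691826800086979
rotvec tool deg [ 0.046 -0.008  0.041]
shift cm (tool now) [-0.131  3.198 -0.175] (after turn) [-0.129  3.198 -0.178]
ring_bar [(0.76, array([0.5466, 0.4825, 0.043 ]))]
hook_mouth [(0.92, array([0.5361, 0.5339, 0.043 ]))]
hook []
ring_bar [(0.76, array([0.5295, 0.4809, 0.043 ]))]
hook_mouth [(0.91, array([0.544 , 0.5466, 0.043 ]))]
hook [(0.75, array([ 0.5294,  0.5597, -0.002 ]))]
```

View pics/s10c.png

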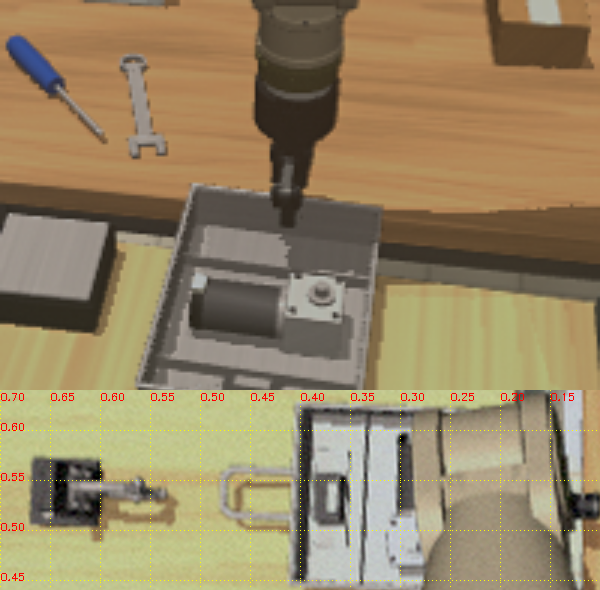

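```bash
python3 -m inch '[[-0.02,1.2,0,0,0,0,0],[-0.02,1.2,0,0,0,0,0],[-0.02,1.2,0,0,0,0,0],[-0.02,0.8,0,0,0,0,0],[0,0,0,0,0,0,0]]' 20
python3 go.py .5295 .28 .017 88
python3 - <<'E'
from ortho import *
s=vision.read_camera('side');save(s,'s11');a=cv2.imread('pics/s11.png')
t=vision.read_camera('top')
cv2.imwrite('pics/s11c.png',np.vstack([np.hstack([cv2.resize(a[250:380,270:400],(390,390)),cv2.resize(ortho(s,.048,.48,.60,.46,.58),(210,210))[:390] if 0 else np.zeros((390,210,3),np.uint8)]),ortho(t,.045,.49,.59,.4,.70,.0005)[:200]]))
E
```

```text
clock: 16.85
tcp_pos: [0.5263, 0.2004, 0.0172]
orientation: [-0.0, 0.018, 1.0, -0.001]
wrist_force: [0.7, -3.1, 0.2]
finger_gap: 0.0035
t 16.85 pos [0.526 0.2   0.017] tooly ang 87.96641858136623 F [ 0.68  -3.077  0.212] gap 0.003509234686992651
rotvec tool deg [-0.09  -0.019 -0.034]
shift cm (tool now) [-0.038  7.962  0.011] (after turn) [-0.043  7.962  0.024]
```

View pics/s11c.png

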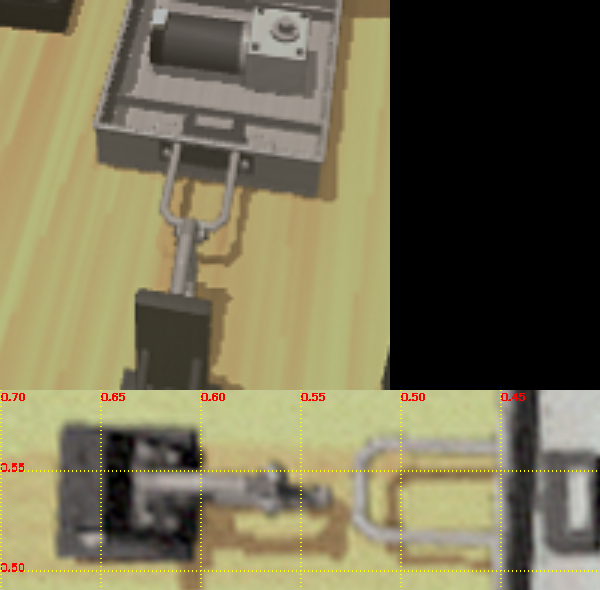

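```bash
python3 -m inch '[[0,1,0,0,0,0,0],[0,1,0,0,0,0,0],[0,1,0,0,0,0,0],[0,0.5,0,0,0,0,0]]' 25
python3 -m inch '[[0,0.6,0,0,0,0,0],[0,0.6,0,0,0,0,0],[0,0.6,0,0,0,0,0]]'
python3 go.py .5295 .28 .017 88
python3 - <<'E'
from ortho import *
s=vision.read_camera('side');save(s,'s12');a=cv2.imread('pics/s12.png')
t=vision.read_camera('top')
cv2.imwrite('pics/s12c.png',np.vstack([cv2.resize(a[250:380,250:450],(600,390)),ortho(t,.045,.49,.59,.4,.70,.0005)[:200]]))
E
```

```text
clock: 17.35
tcp_pos: [0.5274, 0.2343, 0.0172]
orientation: [-0.0, 0.018, 1.0, -0.002]
wrist_force: [0.1, -10.8, 1.7]
finger_gap: 0.0036
clock: 17.65
tcp_pos: [0.5279, 0.2512, 0.0172]
orientation: [-0.0, 0.019, 1.0, -0.003]
wrist_force: [-0.6, -11.6, 3.5]
finger_gap: 0.0036
t 17.65 pos [0.528 0.251 0.017] tooly ang 87.85368689840843 F [ -0.647 -11.628   3.499] gap 0.0036174015693558018
rotvec tool deg [-0.316 -0.031 -0.146]
shift cm (tool now) [-0.048  2.886  0.009] (after turn) [-0.056  2.886  0.025]
```

View pics/s12c.png

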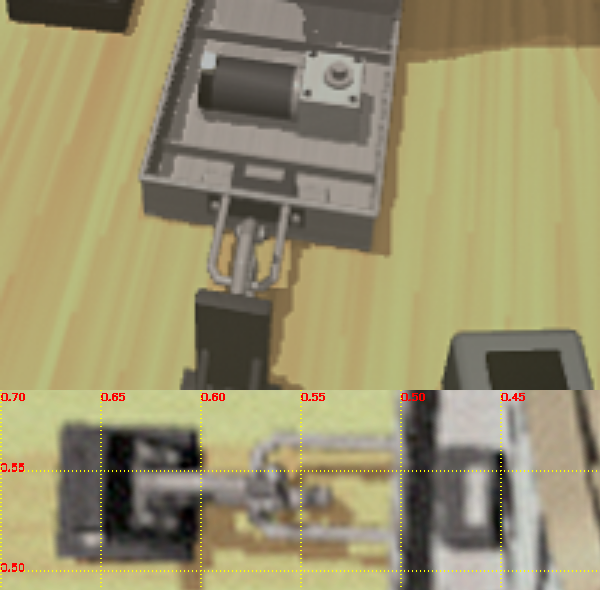

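```bash
python3 -m inch '[[0,0.6,0,0,0,0,0],[0,0.6,0,0,0,0,0]]'; python3 -m inch '[[0,0.5,0,0,0,0,0],[0,0.3,0,0,0,0,0]]'; python3 -m inch '[[0,0.3,0,0,0,0,0],[0,0.2,0,0,0,0,0]]'
python3 go.py .5295 .28 .017 88
python3 - <<'E'
from ortho import *
s=vision.read_camera('side');save(s,'s13');a=cv2.imread('pics/s13.png')
t=vision.read_camera('top')
cv2.imwrite('pics/s13c.png',np.vstack([cv2.resize(a[270:400,250:450],(600,390)),ortho(t,.045,.49,.59,.4,.70,.0005)[:200]]))
E
```

```text
clock: 17.95
tcp_pos: [0.5284, 0.2629, 0.0173]
orientation: [-0.0, 0.019, 1.0, -0.003]
wrist_force: [-1.1, -11.5, 2.7]
finger_gap: 0.0036
clock: 18.15
tcp_pos: [0.5288, 0.2721, 0.0173]
orientation: [-0.0, 0.018, 1.0, -0.002]
wrist_force: [0.5, -8.6, 2.4]
finger_gap: 0.0034
clock: 18.35
tcp_pos: [0.5289, 0.277, 0.0172]
orientation: [-0.0, 0.018, 1.0, -0.002]
wrist_force: [0.8, -9.2, 2.5]
finger_gap: 0.0037
t 18.35 pos [0.529 0.277 0.017] tooly ang 87.89001136938359 F [ 0.759 -9.192  2.476] gap 0.0037307873408512168
rotvec tool deg [-0.212 -0.024 -0.11 ]
shift cm (tool now) [-0.046  0.304  0.023] (after turn) [-0.047  0.304  0.024]
```

View pics/s13c.png

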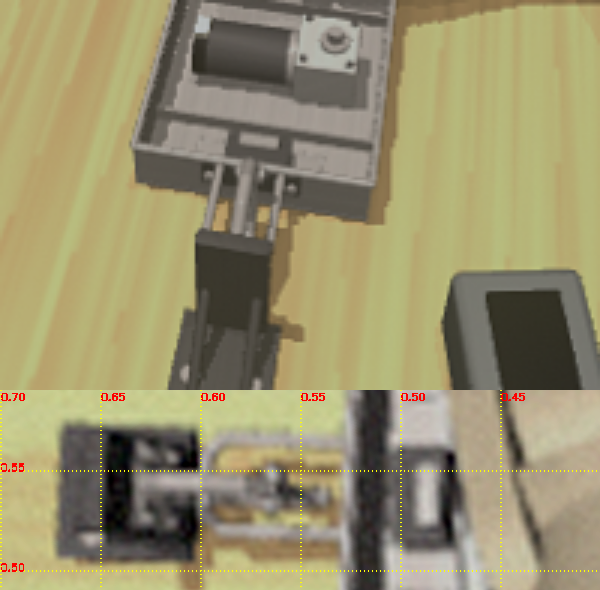

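```bash
python3 -m inch '[[0,0.2,0,0,0,0,0],[0,0,0,0,0,0,0]]'; python3 -m inch '[[0,0.2,0,0,0,0,0],[0,0,0,0,0,0,0]]'
python3 - <<'E'
from ortho import *
s=vision.read_camera('side');save(s,'s14')
for p in (s,vision.read_camera('top')):
    for f in (tip_of,silhouettes):
        try: print([(a['location'],a['confidence']) for a in f(p,'gate')])
        except Exception as e: print(e)
    for n in('ring_bar','hook_mouth'): print(n,[(atz(p,a['location'],.043)[0].round(4),a['confidence']) for a in tip_of(p,n)[:2]])
E
```

```text
clock: 18.65
tcp_pos: [0.529, 0.2792, 0.0173]
orientation: [-0.0, 0.018, 1.0, -0.002]
wrist_force: [-1.1, -8.0, 0.8]
finger_gap: 0.0034
clock: 18.85
tcp_pos: [0.5291, 0.2811, 0.0172]
orientation: [-0.0, 0.018, 1.0, -0.002]
wrist_force: [0.1, -7.4, 2.5]
finger_gap: 0.0038
it knows: cart, hook, hook_mouth, motor_mid, push_plate, ring_bar, screwdriver, strike, tail_rim, tray, tub, wrench
[]
ring_bar [(array([0.5485, 0.6003, 0.043 ]), 0.66)]
hook_mouth [(array([0.5417, 0.5383, 0.043 ]), 0.91), (array([0.5164, 0.2403, 0.043 ]), 0.43)]
it knows: cart, hook, hook_mouth, motor_mid, push_plate, ring_bar, screwdriver, strike, tail_rim, tray, tub, wrench
[]
ring_bar [(array([0.5418, 0.603 , 0.043 ]), 0.61)]
hook_mouth [(array([0.5239, 0.538 , 0.043 ]), 0.57), (array([0.5438, 0.5969, 0.043 ]), 0.28)]
```

```bash
python3 -m inch '[[0,-0.6,0,0,0,0,0],[0,-0.8,0,0,0,0,0],[0,-0.8,0,0,0,0,0],[0,-0.6,0,0,0,0,0],[0,0,0,0,0,0,0]]' 40; python3 -m inch '[[0,-0.5,0,0,0,0,0],[0,0,0,0,0,0,0]]';python3 -m inch '[[0,-0.3,0,0,0,0,0],[0,0,0,0,0,0,0]]'
```

```text
clock: 19.75
tcp_pos: [0.5282, 0.2554, 0.0173]
orientation: [-0.0, 0.017, 1.0, 0.001]
wrist_force: [0.4, 1.8, -1.6]
finger_gap: 0.0034
clock: 19.95
tcp_pos: [0.528, 0.2508, 0.0173]
orientation: [0.0, 0.017, 1.0, 0.001]
wrist_force: [0.3, 4.4, -1.6]
finger_gap: 0.0036
clock: 20.15
tcp_pos: [0.5279, 0.248, 0.0173]
orientation: [-0.0, 0.017, 1.0, 0.001]
wrist_force: [-0.2, 5.2, -1.7]
finger_gap: 0.0036
```

```bash
python3 -m inch '[[0,-0.4,0,0,0,0,0],[0,0,0,0,0,0,0]]';python3 -m inch '[[0,-0.3,0,0,0,0,0],[0,0,0,0,0,0,0]]';python3 -m inch '[[0,-0.2,0,0,0,0,0],[0,0,0,0,0,0,0]]'
```

```text
clock: 20.35
tcp_pos: [0.5278, 0.2438, 0.0173]
orientation: [-0.0, 0.017, 1.0, 0.0]
wrist_force: [0.2, 3.8, -2.3]
finger_gap: 0.0033
clock: 20.55
tcp_pos: [0.5276, 0.2407, 0.0172]
orientation: [-0.0, 0.017, 1.0, 0.0]
wrist_force: [0.2, 4.8, -2.0]
finger_gap: 0.0035
clock: 20.75
tcp_pos: [0.5276, 0.239, 0.0173]
orientation: [0.0, 0.017, 1.0, 0.001]
wrist_force: [0.4, 5.6, -2.5]
finger_gap: 0.0037
```

```bash
for i in 1; do python3 -m inch '[[0,-0.2,0,0,0,0,0],[0,0,0,0,0,0,0]]';python3 -m inch '[[0,-0.2,0,0,0,0,0],[0,0,0,0,0,0,0]]'; done
python3 - <<'E'
from ortho import *
s=vision.read_camera('side');save(s,'s15');a=cv2.imread('pics/s15.png')
t=vision.read_camera('top')
cv2.imwrite('pics/s15c.png',np.vstack([cv2.resize(a[270:370,270:400],(600,460))[:390],ortho(t,.045,.49,.59,.4,.70,.0005)[:200]]))
E
```

```text
clock: 20.95
tcp_pos: [0.5276, 0.2385, 0.0173]
orientation: [0.0, 0.017, 1.0, 0.002]
wrist_force: [0.0, 11.9, -4.0]
finger_gap: 0.0031
clock: 21.15
tcp_pos: [0.5277, 0.2382, 0.0173]
orientation: [0.0, 0.016, 1.0, 0.004]
wrist_force: [-0.0, 16.6, -5.4]
finger_gap: 0.0036
```

View pics/s15c.png

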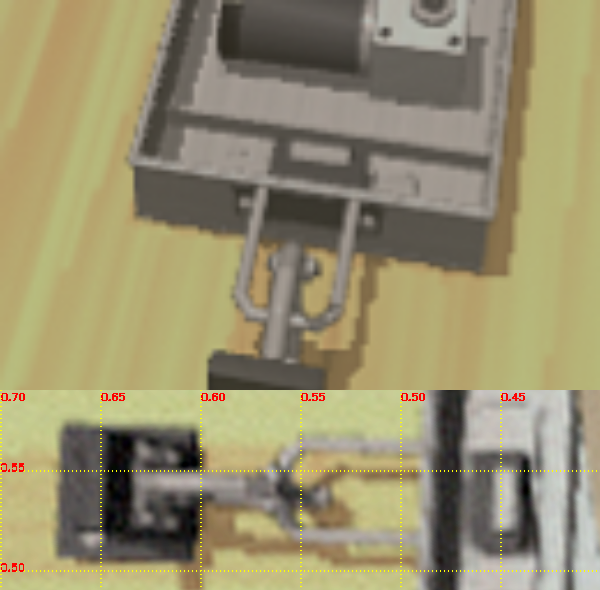

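```bash
python3 -m inch '[[0,-0.3,0,0,0,0,0],[0,0,0,0,0,0,0]]';python3 -m inch '[[0,-0.3,0,0,0,0,0],[0,0,0,0,0,0,0]]';python3 -m inch '[[0,-0.3,0,0,0,0,0],[0,0,0,0,0,0,0],[0,0,0,0,0,0,0]]'
```

```text
clock: 21.45
tcp_pos: [0.528, 0.2376, 0.0175]
orientation: [0.001, 0.015, 1.0, 0.006]
wrist_force: [1.2, 25.4, -7.5]
finger_gap: 0.0033
clock: 21.65
tcp_pos: [0.5283, 0.2372, 0.0178]
orientation: [0.001, 0.015, 1.0, 0.009]
wrist_force: [1.3, 34.8, -8.6]
finger_gap: 0.0033
clock: 21.95
tcp_pos: [0.5288, 0.2367, 0.0182]
orientation: [0.002, 0.014, 1.0, 0.011]
wrist_force: [1.6, 42.6, -8.5]
finger_gap: 0.0033
```

```bash
python3 -m inch '[[0,0.5,0,0,0,0,0],[0,0.5,0,0,0,0,0],[0,0.4,0,0,0,0,0],[0,0.4,0,0,0,0,0],[0,0,0,0,0,0,0]]' 20; python3 go.py .5278 .245 .017 88
```

```text
clock: 22.45
tcp_pos: [0.5274, 0.2415, 0.0173]
orientation: [-0.0, 0.018, 1.0, -0.002]
wrist_force: [-0.2, -3.6, 1.7]
finger_gap: 0.0033
t 22.45 pos [0.527 0.241 0.017] tooly ang 87.92206680579676 F [-0.208 -3.605  1.69 ] gap 0.0032724769701667727
rotvec tool deg [-0.23  -0.038 -0.078]
shift cm (tool now) [-0.028  0.354  0.024] (after turn) [-0.028  0.354  0.025]
```

```bash
python3 -m inch '[[0,0,0,0,0,0,0.8],[0,0,0,0,0,0,1.6],[0,0,0,0,0,0,2.4],[0,0,0,0,0,0,3],[0,0,0,0,0,0,3]]'; python3 -m inch '[[0,0,-1,0,0,0,3],[0,0,-2,0,0,0,3],[0,0,-3,0,0,0,3],[0,0,-3,0,0,0,3],[0,0,-3,0,0,0,3]]';  python3 -m inch '[[1,-2,-3,0,0,0,3],[2,-3,-2,0,0,0,3],[2,-3,0,0,0,0,3],[2,-3,0,0,0,0,3],[0,0,0,0,0,0,3]]'
python3 - <<'E'
from ortho import *
s=vision.read_camera('side');save(s,'s16');a=cv2.imread('pics/s16.png')
t=vision.read_camera('top');save(t,'t16')
cv2.imwrite('pics/s16c.png',np.vstack([cv2.resize(a[200:400,200:460],(600,460))[:400],ortho(t,.045,.43,.63,.15,.75,.001)[:200]]))
print(get_state()['wrist_force'])
E
```

```text
clock: 22.95
tcp_pos: [0.5278, 0.2434, 0.0174]
orientation: [0.0, 0.017, 1.0, 0.0]
wrist_force: [-0.7, 0.2, -0.4]
finger_gap: 0.0301
clock: 23.45
tcp_pos: [0.5277, 0.2434, 0.1392]
orientation: [0.0, 0.017, 1.0, 0.0]
wrist_force: [0.5, -0.2, -0.4]
finger_gap: 0.0301
clock: 23.95
tcp_pos: [0.4511, 0.1337, 0.1883]
orientation: [-0.001, 0.019, 1.0, -0.0]
wrist_force: [0.2, 0.9, -0.5]
finger_gap: 0.0298
[ 0.71275287  0.2707638  -1.05353241]
```

View pics/s16c.png

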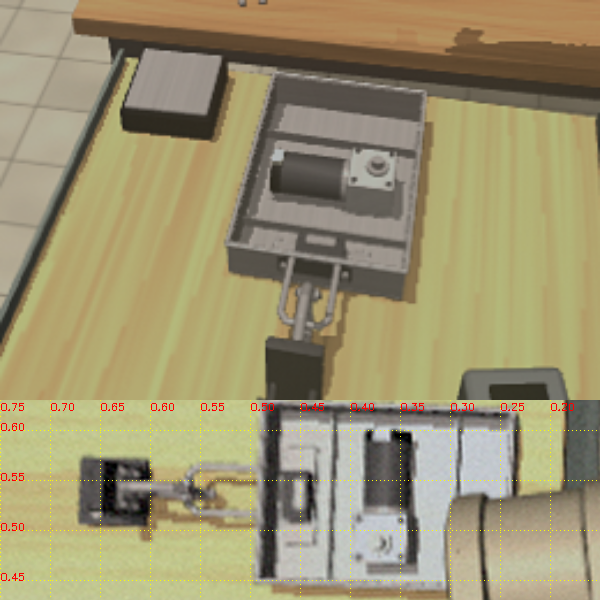

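View pics/t16.png

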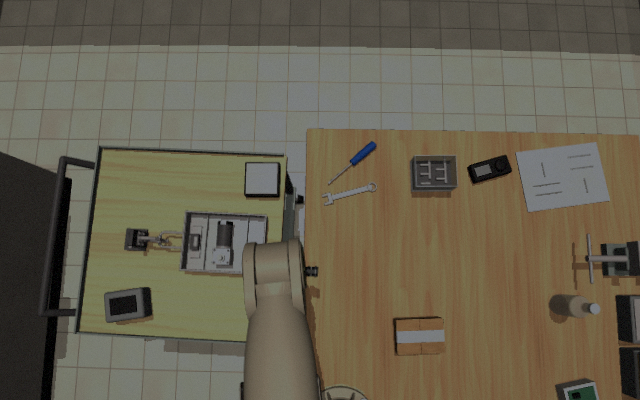

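```bash
python3 -c "
from workcell import workorder; print(workorder.hand_in())"
```

```text
the job is handed in; nothing more can be done
None
```

The kit is finished and the tray is clipped in the snap hook on the cart. I handed the job in at about 24 s of the 72 s allowed; the hand-in reports no verdict.

- **Motor:** I gripped the gearmotor across the can and laid it flat across the middle bay. The last pictures show it lying between the two ribs.
- **Slide:** I gripped the tail wall and slid the tray across the gap, turning it about 2° to match the cart. It did not tip.
- **Clip:** The push force rose to about 11.5 N as the ring opened the gate. It fell back to about 8 N once the bar was roughly 50 mm in.
- **Tug:** Pulling back, the bar stopped about 10 mm in, against the 12 mm expected for a closed gate. The tray held a pull that rose to 43 N with only about 2 mm of give at the gripper. I then eased off and let go.
- **Last checks:** The ring is around the hook, and the tail wall is about 50 mm past the cart's open edge. The other things look to be where they were, and the gripper is well clear with no contact force.

Two limits on these checks:
- **Gate:** The networks do not recognise the gate, so "gate shut" rests on the force drop and the tug rather than on seeing it.
- **Hook position:** The two cameras disagreed by up to about 15 mm on the hook mouth, so I also used the cart edge and the contact forces.

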